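Hold the slack leaf of the water bath's split cover open

ROBOT

A 7-joint arm with a two-finger parallel gripper is mounted at the origin on a cart in front of the work surface, level with it; the furniture and walls round the work are solid. World frame = base frame: x ahead of the robot, y to its left, z up, the work surface at z = 0. Lengths are in m, angles in rad, forces in N, time in s.
With the tool pointing down it reaches from about 0.425 to 0.925 m from the base axis. Payload 6.8 kg.
Tool frame: the origin (TCP) lies midway between the tips of the shut fingers; the grasp point (between the pads) lies 19 mm behind it; z points along the fingers, y is the line along which they close (so a half turn about z gives the same grasp; the last joint's range is limited). The gripper opens to 85 mm and grips with 20 to 120 N. Pads are 22 mm wide; open, the fingers measure 114 mm over their backs; the gripper's body (76 mm by 85 mm) begins 54 mm behind the grasp point. The pads swing forward as they close: fully open they stand 13 mm farther back than shut.
Start: joints at [-1.298, 0.477, 0.022, 1.555, -0.011, 1.109, -0.083], TCP at [0.251, 0.627, 0.231] pointing down, gripper open.
Joint ranges: [-2.96, 2.96], [-0.34, 2.1], [-1.41, 1.46], [0.24, 2.44], [-1.37, 4.51], [0.17, 1.92], [-2.96, 2.96]. Speed limits (rad/s): [2.39, 2.39, 3.14, 3.14, 3.14, 3.14, 3.14].

INTERFACE

Orientations are given as a unit quaternion [w, x, y, z].
In Python, from station import * gives the robot as it stands.
- The arm moves only by the shell command python3 -m creep 'ROWS' [FORCE]. ROWS is JSON, a list of rows, each a list of 7 numbers: the gripper command: -1 is shut, 1 is fully open, values between are in proportion, then the shift along the world's x, y, z in mm, then the turn, a rotation vector about the world's x, y, z in rad. A call has 1 to 5 rows; each row shifts and turns the commanded pose from where the row before left it; what a row does not reach is not made up. A row lasts 1/8 s, in which the tool goes at most 62.5 mm and 10.7 degrees, less where a joint would pass 70% of its speed; a pose out of reach is approached as far as the arm can. A call is refused whole if a number of a shift passes 62.5 or a number of a turn 0.188, either way. A call with a gripper value outside its range is refused whole. The fingers move at their own pace and stop on an object; FORCE is the grip in N (left out, the last holds). Time passes only in rows, so rows that do not move let the fingers close. It gives the time, the measured TCP pose, the force, the opening and the grip force at its end, in the units of the state.
- get_obs(): the state, without advancing time (a new reading comes with each control period).
- read_camera(name): name is "scene" or "top"; returns (picture, depth): 480x640x3 uint8, red, green, blue; 480x640 float32, m along the optical axis (not along the pixel's ray), 0 where there is no reading.
- camera_params(name): a dict with "intrinsics" (3x3 intrinsics, pixels), "cam_to_world" (4x4, takes a point from camera to world coordinates). Camera axes: x right, y up, looking along -z (the intrinsics and any distortion apply to the point x, -y, -z); pixel columns grow to the right and rows downward; lengths in m; the calibration is good to about 2 mm. A picture is of the moment at which its call begins. camera_params takes no time and is no camera call.
- hand_in(): hands the job in; it is judged then, once.
The state is a dict: "t": time; "q": joint angles; "joint_vel": joint speeds; "joint_torque": joint torques, N m; "eef_pos": TCP position; "tool_rot": TCP orientation; "contact_force": force on the tool from outside, world axes, zero at the start; "torque": the same for the moment, N m; "gripper_width": opening from 0.0 (shut) to 1.0 (fully open); "grasp_force": force on a finger pad.
Only numpy, scipy, OpenCV 4.12 (cv2) and the standard library are available. Lean on these libraries where they do the work, as an engineer would, in place of code of your own. Each camera call takes 0.05 s, during which the arm holds its last target. There are 200 camera calls.

TASK

Open up the water bath so that I can lift the rack out: by its knob, fold the left cover leaf back until it stands upright and let go of it; its stiff hinge keeps it there, and upright the drips still run into the bath. Then take the right leaf by its knob and raise it to 60 degrees from shut; its hinge is worn slack and it would fall shut, so never let it drop, and finish while you are still holding it by the knob, at rest at 60 degrees. Leave the timer, the dropper bottle and the beaker beside the bath where they stand.

Things in the scene. Friction and masses are not known exactly. Their poses are not given: they have to be found in the camera images.
- water_bath: bench water bath, fixed: white housing 220 mm deep (x), 300 wide (y), 128 high, control panel on the front. Origin: centre of the underside, on the worktop; x to its back, y to its left seen from the front, z up. Its split cover is two steel leaves, 206 mm long (x), 3 mm thick, each from a hinge at the left or right side (axes along x) to the middle. Rack and vials inside stay below the rim
- left_leaf: left cover leaf. Origin on its hinge axis at the bath's x = 0, which lies 140 mm left of the bath's middle and 132 mm above the worktop; x along the hinge (the bath's x), z square to the leaf, outwards; the leaf extends 137 mm along -y
- right_leaf: right cover leaf. Origin on its hinge axis at the bath's x = 0, 140 mm right of the bath's middle and 132 mm above the worktop; x along the hinge (the bath's x), z square to the leaf, outwards; the leaf extends 137 mm along +y
- left_knob (a point): black round knob on the left leaf, 26 mm across, axis square to the leaf. The point is in the middle of its grip part, which spans 14 mm below to 12 mm above; 14 mm thick neck below. Leaf shut: the point is 116 mm towards the bath's middle from the left hinge axis, 36 mm above that axis (33 above the leaf), at the bath's x = 0
- right_knob (a point): same knob on the right leaf. Leaf shut: the point is 104 mm towards the bath's middle from the right hinge axis, 36 mm above that axis (33 above the leaf), at the bath's x = 0. Pinched along the bath's x (parallel to the hinges), either knob turns between the finger pads as its leaf swings, so the tool can keep pointing down
- left_angle (a joint): opening of the left leaf, rad: 0 shut flat, 1.571 upright, stop at 1.92; the free edge rises and goes left. Stiff hinge, stays where it is left; takes 4 to 8 N at the knob; leaf about 0.4 kg; may start up to 0.3 ajar. A steel strip on its free edge, ending 152 mm from its hinge axis, laps 9 mm over the right leaf, so this leaf must be opened first
- right_angle (a joint): opening of the right leaf, rad: 0 shut flat, 1.047 = 60 degrees, stop at 1.92; the free edge rises and goes right. Slack hinge: the leaf (about 0.4 kg) falls shut when let go; lifting takes about 3 N at the knob
- timer: loose white bench timer, 62 x 62 x 18 mm, lying to the right of the bath, behind the beaker; origin at the centre of its underside
- dropper_bottle: loose brown dropper bottle, 31 mm across, 107 mm tall, standing to the left of the bath; origin at the centre of its underside
- beaker: loose clear beaker, 72 mm across, 87 mm tall, standing to the right of the bath; origin at the centre of its underside
Things that resemble listed ones, but are neither listed nor needed, are in the scene too. Of the things that look like the dropper_bottle, take the one that is farthest to the robot's right at the start. What is shaped like the beaker but blue is not meant.

How it is judged:
On the way, in this order (a step that is already met when the one before it is completed fails the run):
1. the left leaf stands upright, let go, while the right leaf is still shut (value of joint left_angle between 1.431 and 1.711 rad and contact force between the fingers and left_leaf below 0.2 N and value of joint right_angle below 0.1 rad), for 0.2 s.
2. the right leaf is held at 60 degrees by its knob (value of joint right_angle between 0.925 and 1.169 rad and contact force between the fingers and right_leaf above 0.5 N and distance between the grasp point and right_knob below 0.035 m), for 0.2 s.
At the end, for the whole second after the job is handed in: The left leaf stands upright on its own (90 degrees within 8, fingers off it), the right leaf is at rest at 60 degrees within 7, its knob in the fingers and nothing else propping it, and timer, dropper bottle and beaker are within 20 mm of where they stood (all of step 2 and value of joint left_angle between 1.431 and 1.711 rad and contact force between the fingers and left_leaf below 0.2 N and velocity of joint right_angle between -0.1 and 0.1 rad/s and velocity of joint left_angle between -0.1 and 0.1 rad/s and contact force between water_bath and timer below 0.2 N and contact force between water_bath and dropper_bottle below 0.2 N and contact force between water_bath and beaker below 0.2 N and distance of each of timer, dropper_bottle, beaker from where it was at the start of the episode below 0.02 m); the arm keeps its last pose, push and grip.
It fails at once if the right leaf drops (closes faster than 2 rad/s) (velocity of joint right_angle below -2 rad/s).
It fails at once if the timer, the dropper bottle or the beaker is moved more than 20 mm or tipped (distance of any of timer, dropper_bottle, beaker from where it was at the start of the episode above 0.02 m or angle between any of timer, dropper_bottle, beaker's own z axis and vertical above 0.3 rad).
It also fails if it takes over 50 s, if anything falls off the work surface, if the arm or the gripper's body presses on something with over 40 N, if the wrist force passes 120 N, or if a joint passes its speed limit or range.

## Working session

There is one attempt and no reset: what is moved stays moved. The work goes in short steps, Python scripts to look and compute and a shell command to move; the robot and the scene stay as the last step left them, time stands still between calls to the robot, and variables do not carry over. Pictures are saved under pics/ and viewed, at most 10 in all, crops included, and the job is handed in when it is done.

```bash
mkdir -p pics; cat > h.py <<'E'
from station import *
import numpy as np, cv2
def pts(name):
    im,d=read_camera(name); p=camera_params(name); K=np.array(p["intrinsics"]); T=np.array(p["cam_to_world"])
    v,u=np.mgrid[:480,:640]
    P=np.stack([(u-K[0,2])/K[0,0]*d,-(v-K[1,2])/K[1,1]*d,-d],-1)
    W=P@T[:3,:3].T+T[:3,3]; W[d==0]=np.nan
    return im,W
E
python3 - <<'E'
from h import *
for n in("scene","top"):
    im,W=pts(n); cv2.imwrite(f"pics/{n}0.png",im[...,::-1]); np.save(f"{n}0.npy",W)
o=get_obs();print(o)
print(camera_params("top"))
E
```

```text
{'t': 0.1, 'q': array([-1.29812201,  0.47776162,  0.02236546,  1.55634564, -0.01150812,
        1.10930582, -0.08307743]), 'joint_vel': array([-0.00069273, -0.00220608, -0.00157549, -0.00105556,  0.00079715,
       -0.00147191, -0.00139412]), 'joint_torque': array([ 4.63627293e-03, -5.97755992e+01,  1.61379408e+00, -2.81953222e+01,
        1.28211486e-02,  5.09066682e-03,  4.92083473e-06]), 'eef_pos': array([0.25067907, 0.62614892, 0.23039669]), 'tool_rot': array([-9.69247402e-05,  1.89229781e-01,  9.81932469e-01, -8.40404175e-04]), 'contact_force': array([-0.2187944 , -1.46172047, -0.75301764]), 'torque': array([-0.00852841,  0.04422621,  0.04289811]), 'grasp_force': 0.0, 'gripper_width': 1.0013027005748136}
{'intrinsics': array([[528.76198224,   0.        , 320.11729181],
       [  0.        , 528.76198224, 238.06285468],
       [  0.        ,   0.        ,   1.        ]]), 'cam_to_world': array([[-0.02258524,  0.99733827, -0.06932732,  0.43575236],
       [-0.99965677, -0.02160804,  0.01481318,  0.04954266],
       [ 0.01327572,  0.06963809,  0.99748398,  1.13254569],
       [ 0.        ,  0.        ,  0.        ,  1.        ]])}
```

View pics/top0.png

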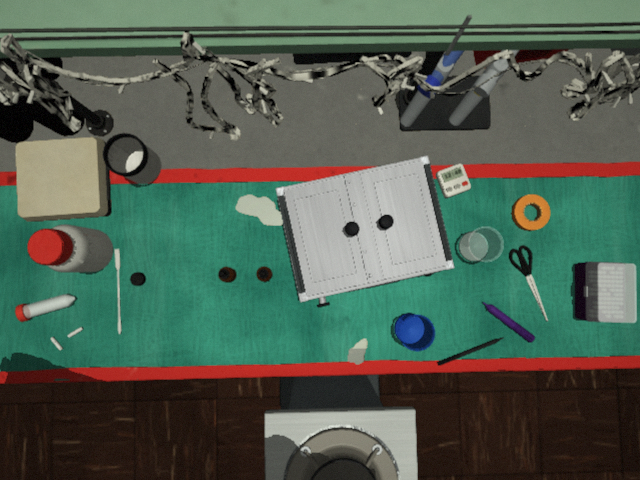

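View pics/scene0.png

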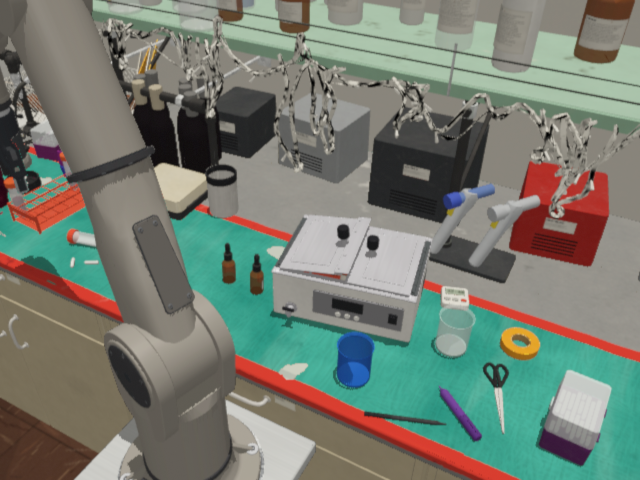

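The top view shows the bath centred near (365,228), with the left knob at (351,229), the right knob at (386,222), the timer at (453,180) and the clear beaker at (480,245). The blue beaker at (412,330) is not meant. There are two brown bottles, at (264,274) and (227,275). The one at (264,274) is farthest to the robot's right, so it is the dropper bottle. I'll confirm it in one crop while I fit the bath pose.

```bash
python3 - <<'E'
from h import *
W=np.load("top0.npy"); S=np.load("scene0.npy")
im=cv2.imread("pics/top0.png"); cv2.imwrite("pics/crop.png",cv2.resize(im[140:320,210:520],None,fx=2.5,fy=2.5,interpolation=2))
z=W[...,2]; m=np.zeros(z.shape,bool); m[150:312,270:458]=1
b=m&(z>.10)&(z<.20)
n,l,st,_=cv2.connectedComponentsWithStats(b.astype(np.uint8)); k=1+st[1:,4].argmax(); b=l==k
r=cv2.minAreaRect((W[b][:,:2]*1000).astype(np.float32)); print(r)
a=np.radians(r[2]); 
for c in ((351,229),(386,222)):
    for nm,A,(u,v) in (("top",W,c),("scene",S,(343,231) if c[0]<370 else (373,242))):
        q=A[v-7:v+8,u-7:u+8].reshape(-1,3); q=q[~np.isnan(q[:,0])]
        t=q[q[:,2]>q[:,2].max()-.006]; print(nm,t.mean(0),np.ptp(t,0),len(t))
def plane(u0,u1,v0,v1):
    q=W[v0:v1,u0:u1].reshape(-1,3); q=q[~np.isnan(q[:,0])]
    c=q.mean(0); nrm=np.linalg.svd(q-c)[2][2]; nrm*=np.sign(nrm[2]); print(c,nrm,np.degrees(np.arccos(nrm[2])))
plane(305,335,210,270); plane(400,430,190,250)
for nm,(u,v) in dict(timer=(453,180),bottle=(264,274),beaker=(474,245)).items(): print(nm,W[v,u])
E
```

```text
((522.483154296875, -51.74388122558594), (225.15814208984375, 303.238037109375), 11.07735824584961)
top [ 0.51710717 -0.02252041  0.19252881] [0.02344014 0.02329775 0.00595038] 128
scene [ 0.51462586 -0.02152907  0.19166788] [0.02658187 0.02455491 0.00596727] 64
top [ 0.53028587 -0.08672291  0.17978184] [0.0221175  0.02223597 0.0059961 ] 104
scene [ 0.52932704 -0.0852739   0.17817954] [0.02575348 0.02245561 0.00582318] 65
[0.50198046 0.03608423 0.14160685] [-0.02458116  0.11533516  0.99302244] 6.772394373029254
[ 0.53658172 -0.14534387  0.13552897] [ 0.00223126 -0.01884885  0.99981985] 1.0875652679483296
timer [ 0.63183547 -0.25438396  0.01550391]
bottle [0.43978253 0.14440185 0.10608086]
beaker [ 0.4921795  -0.29746739  0.00270969]
```

View pics/crop.png

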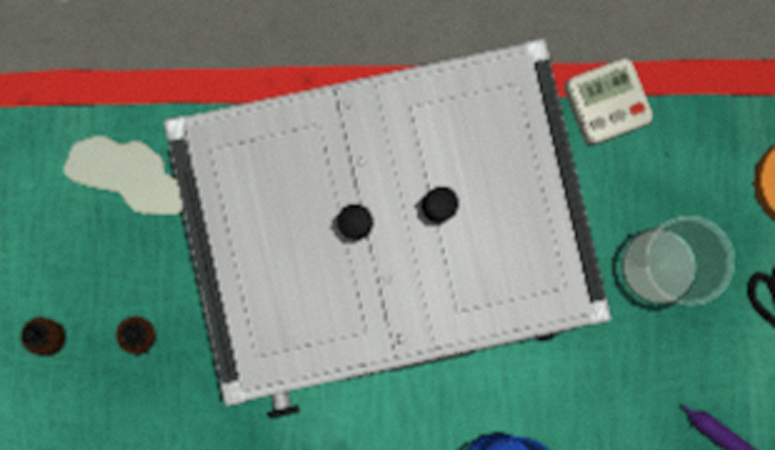

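The crop confirms the pose: the two leaves with their knobs, left leaf slightly ajar, the target bottle at (264,274) in full-picture pixels, the other at (227,275). Bath yaw is about 11.1°, centre (0.5225,-0.052), and the left leaf is about 0.12 rad ajar. The left knob point is near (0.517,-0.023,0.181). I'll move above it.

```bash
python3 -m creep '[[1,10,-25,10,0,0,-0.04],[1,18,-45,10,0,0,-0.07],[1,20,-48,0,0,0,-0.075],[1,20,-48,0,0,0,-0.075],[1,20,-48,0,0,0,-0.075]]' 40
python3 -m creep '[[1,20,-48,0,0,0,-0.075],[1,20,-48,0,0,0,-0.075],[1,20,-48,0,0,0,-0.075],[1,20,-48,0,0,0,-0.075],[1,20,-48,0,0,0,-0.075]]'
```

```text
t: 0.72
eef_pos: [0.3393, 0.4108, 0.251]
tool_rot: [-0.0, 0.352, 0.936, -0.0]
contact_force: [-0.6, 0.4, -0.7]
gripper_width: 0.998
grasp_force: 0.0
t: 1.35
eef_pos: [0.4391, 0.1709, 0.2512]
tool_rot: [-0.0, 0.52, 0.854, -0.0]
contact_force: [-0.2, 0.7, 1.0]
gripper_width: 1.0
grasp_force: 0.0
```

```bash
python3 -m creep '[[1,20,-48,0,0,0,-0.072],[1,20,-48,0,0,0,-0.072],[1,20,-48,0,0,0,-0.072],[1,18,-50,0,0,0,-0.071],[1,0,0,0,0,0,0]]'
python3 - <<'E'
from h import *
from scipy.spatial.transform import Rotation as R
o=get_obs(); q=o["tool_rot"]; print(o["eef_pos"], R.from_quat(q[[1,2,3,0]]).as_matrix()[:,1],o["q"])
E
```

```text
t: 1.98
eef_pos: [0.5172, -0.026, 0.2513]
tool_rot: [0.001, 0.639, 0.769, -0.001]
contact_force: [0.3, 1.0, 0.1]
gripper_width: 0.998
grasp_force: 0.0
[ 0.51724938 -0.02604181  0.25131756] [ 9.82958266e-01  1.83828850e-01 -3.71547992e-05] [-0.54819815  0.20986838  0.55750534  1.93359956 -0.1263639   1.03235954
  0.24929241]
```

```bash
python3 -m creep '[[1,0,3,-30,0,0,0],[1,0,0,-30,0,0,0],[1,0,0,-28,0,0,0],[1,0,0,0,0,0,0],[-0.2,0,0,0,0,0,0]]' 40
python3 -m creep '[[-1,0,0,0,0,0,0],[-1,0,0,0,0,0,0],[-1,0,0,0,0,0,0],[-1,0,0,0,0,0,0]]' 40
```

```text
t: 2.6
eef_pos: [0.5173, -0.0178, 0.1641]
tool_rot: [0.0, 0.635, 0.772, 0.0]
contact_force: [0.2, -0.6, 0.1]
gripper_width: 0.816
grasp_force: 0.0
t: 3.1
eef_pos: [0.5179, -0.0183, 0.1639]
tool_rot: [0.001, 0.636, 0.772, 0.001]
contact_force: [2.1, -0.1, 2.5]
gripper_width: 0.29
grasp_force: 40.1
```

```bash
python3 - <<'E'
import numpy as np
def tab(r,a,s):
    ph=np.arctan2(36,r); R=np.hypot(36,r); y=-s*R*np.cos(a+ph); z=R*np.sin(a+ph)
    P=np.c_[-.192*y,.981*y,z]; print(np.c_[a[1:],np.diff(P,axis=0)].round(2).tolist())
tab(116,np.linspace(.12,1.571,14),1)
tab(104,np.linspace(0,1.047,11),-1)
E
```

```text
[[0.23, -1.19, 6.1, 12.04], [0.34, -1.44, 7.38, 11.27], [0.45, -1.68, 8.56, 10.36], [0.57, -1.89, 9.64, 9.33], [0.68, -2.07, 10.6, 8.17], [0.79, -2.24, 11.43, 6.92], [0.9, -2.37, 12.11, 5.58], [1.01, -2.48, 12.65, 4.17], [1.12, -2.55, 13.02, 2.71], [1.24, -2.59, 13.24, 1.21], [1.35, -2.6, 13.29, -0.3], [1.46, -2.58, 13.17, -1.81], [1.57, -2.52, 12.89, -3.29]]
[[0.1, 0.83, -4.25, 10.67], [0.21, 1.04, -5.32, 10.16], [0.31, 1.24, -6.33, 9.54], [0.42, 1.42, -7.28, 8.81], [0.52, 1.59, -8.14, 7.99], [0.63, 1.74, -8.91, 7.08], [0.73, 1.88, -9.59, 6.09], [0.84, 1.99, -10.16, 5.03], [0.94, 2.08, -10.62, 3.92], [1.05, 2.15, -10.97, 2.77]]
```

```bash
python3 -m creep '[[-1,-1.2,6.1,12,0,0,0],[-1,-1.4,7.4,11.3,0,0,0],[-1,-1.7,8.6,10.4,0,0,0],[-1,-1.9,9.6,9.3,0,0,0],[-1,-2.1,10.6,8.2,0,0,0]]' 40
python3 -m creep '[[-1,0,0,0,0,0,0]]'
```

```text
t: 3.72
eef_pos: [0.5095, 0.024, 0.2142]
tool_rot: [0.001, 0.636, 0.772, 0.0]
contact_force: [9.9, 0.1, -12.5]
gripper_width: 0.29
grasp_force: 39.8
t: 3.85
eef_pos: [0.5093, 0.0249, 0.2148]
tool_rot: [0.001, 0.635, 0.772, 0.001]
contact_force: [5.6, 1.2, -1.6]
gripper_width: 0.283
grasp_force: 40.4
```

```bash
python3 -m creep '[[-1,-2.2,11.4,6.9,0,0,0],[-1,-2.4,12.1,5.6,0,0,0],[-1,-2.5,12.6,4.2,0,0,0],[-1,-2.6,13,2.7,0,0,0],[-1,0,0,0,0,0,0]]'
python3 -m creep '[[-1,-2.6,13.2,1.2,0,0,0],[-1,-2.6,13.3,-0.3,0,0,0],[-1,-2.6,13.2,-1.8,0,0,0],[-1,-2.5,12.9,-3.3,0,0,0],[-1,0,0,0,0,0,0]]'
python3 -m creep '[[-1,0,0,0,0,0,0],[-1,0,0,0,0,0,0]]'
python3 - <<'E'
from h import *
im,W=pts("scene"); cv2.imwrite("pics/s1.png",im[...,::-1])
im,W=pts("top"); cv2.imwrite("pics/t1.png",im[...,::-1])
E
```

```text
t: 4.47
eef_pos: [0.4998, 0.0732, 0.2342]
tool_rot: [0.001, 0.636, 0.772, 0.001]
contact_force: [5.1, 0.9, -1.2]
gripper_width: 0.285
grasp_force: 39.6
t: 5.1
eef_pos: [0.4894, 0.1262, 0.2301]
tool_rot: [0.0, 0.635, 0.772, 0.001]
contact_force: [4.2, 2.3, 0.1]
gripper_width: 0.281
grasp_force: 39.1
t: 5.35
eef_pos: [0.4893, 0.1262, 0.23]
tool_rot: [0.0, 0.636, 0.772, 0.001]
contact_force: [3.9, 3.2, 0.8]
gripper_width: 0.278
grasp_force: 39.1
```

View pics/s1.png

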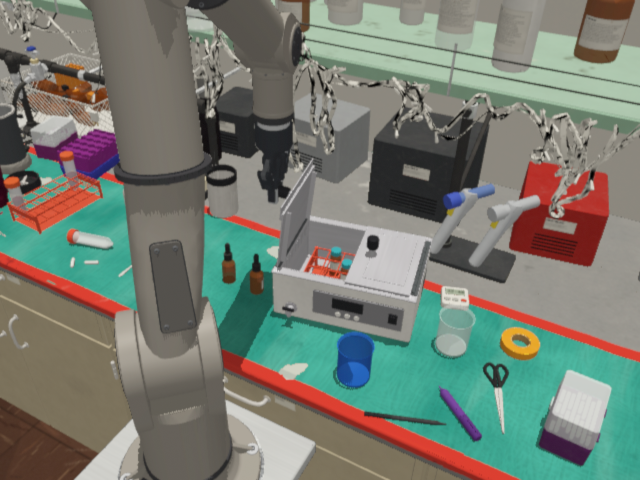

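The left leaf stands at about (297,215), near upright, with the knob still in the fingers. I'll measure its angle from the depth before letting go.

```bash
cat >> h.py <<'E'
ex=np.array([.9813,.1922]); ey=np.array([-.1922,.9813]); C=np.array([.5225,-.0517])
def bath(W): return np.stack([(W[...,:2]-C)@ex,(W[...,:2]-C)@ey,W[...,2]],-1)
def langle():
    im,W=pts("scene"); B=bath(W).reshape(-1,3)
    B=B[(abs(B[:,0])<.1)&(abs(B[:,1]-.14)<.05)&(B[:,2]>.16)&(B[:,2]<.275)]
    lo=[]
    for z0 in np.arange(.16,.27,.01):
        q=B[(B[:,2]>z0)&(B[:,2]<z0+.01)]; lo.append((z0+.005,np.median(q[:,1]),len(q)))
    lo=np.array(lo); p=np.polyfit(lo[:,0],lo[:,1],1); print(lo.round(4).tolist()); print("left",np.pi/2+np.arctan(p[0]))
E
python3 -c "
from h import *
langle()"
```

```text
[[0.165, 0.1377, 105.0], [0.175, 0.1367, 96.0], [0.185, 0.1353, 96.0], [0.195, 0.1344, 97.0], [0.205, 0.1333, 111.0], [0.215, 0.132, 101.0], [0.225, 0.131, 113.0], [0.235, 0.1302, 130.0], [0.245, 0.1295, 195.0], [0.255, 0.1288, 246.0], [0.265, 0.1305, 330.0], [0.275, 0.1317, 68.0]]
left 1.5005279732175119
```

```bash
python3 -m creep '[[-1,-1.2,6,-2,0,0,0],[-1,-1,5,-2,0,0,0],[-1,0,0,0,0,0,0],[-1,0,0,0,0,0,0]]'
python3 -c "
from h import *
langle()"
```

```text
t: 6.0
eef_pos: [0.4873, 0.1364, 0.2262]
tool_rot: [0.001, 0.636, 0.772, 0.001]
contact_force: [5.5, 1.1, 3.6]
gripper_width: 0.278
grasp_force: 39.0
[[0.165, 0.1406, 120.0], [0.175, 0.1403, 122.0], [0.185, 0.14, 123.0], [0.195, 0.1398, 123.0], [0.205, 0.1393, 120.0], [0.215, 0.139, 124.0], [0.225, 0.1388, 140.0], [0.235, 0.1386, 151.0], [0.245, 0.1386, 187.0], [0.255, 0.1387, 254.0], [0.265, 0.1402, 328.0], [0.275, 0.1436, 100.0]]
left 1.5761246994950622
```

```bash
python3 -m creep '[[1,0,0,0,0,0,0],[1,0,0,0,0,0,0],[1,0,0,0,0,0,0],[1,0,0,0,0,0,0],[1,0,0,0,0,0,0]]'
python3 -m creep '[[1,-1,5,15,0,0,0],[1,-1,3,30,0,0,0],[1,0,0,40,0,0,0],[1,0,0,30,0,0,0],[1,0,0,0,0,0,0]]'
python3 -c "
from h import *
langle()
print(get_obs()['q'])
im,W=pts('top');B=bath(W);m=(abs(B[...,0])<.02)&(abs(B[...,1]+.036)<.03)&(B[...,2]>.174)&(B[...,2]<.2);print(m.sum(),W[m].mean(0),W[m].min(0),W[m].max(0))
"
```

```text
t: 6.68
eef_pos: [0.4862, 0.1367, 0.2256]
tool_rot: [-0.0, 0.636, 0.772, -0.0]
contact_force: [-0.1, -0.3, -0.6]
gripper_width: 1.001
grasp_force: 0.0
t: 7.3
eef_pos: [0.4857, 0.1454, 0.3441]
tool_rot: [0.001, 0.636, 0.772, 0.003]
contact_force: [-0.4, 0.3, 0.2]
gripper_width: 1.004
grasp_force: 0.0
[[0.165, 0.1405, 125.0], [0.175, 0.1403, 118.0], [0.185, 0.14, 120.0], [0.195, 0.1397, 118.0], [0.205, 0.1393, 133.0], [0.215, 0.139, 122.0], [0.225, 0.1389, 123.0], [0.235, 0.1384, 134.0], [0.245, 0.1385, 164.0], [0.255, 0.1387, 231.0], [0.265, 0.1396, 295.0], [0.275, 0.1434, 67.0]]
left 1.5735208916127665
[-0.8462899   0.09219718  0.4727498   1.83128163 -0.04533253  1.22556477
 -0.16679887]
152 [ 0.5299505  -0.08577582  0.17853802] [ 0.51786709 -0.09814413  0.17461412] [ 0.54173515 -0.07373107  0.18314827]
```

```bash
python3 -m creep '[[1,9,-46,0,0,0,0],[1,9,-46,0,0,0,0],[1,9,-46,0,0,0,0],[1,9,-47,0,0,0,0],[1,8,-47,0,0,0,0]]'
python3 -m creep '[[1,0,0,-30,0,0,0],[1,0,0,-35,0,0,0],[1,0,0,-20,0,0,0],[1,0,0,0,0,0,0]]'
```

```text
t: 8.02
eef_pos: [0.5279, -0.0885, 0.3397]
tool_rot: [-0.001, 0.636, 0.772, -0.001]
contact_force: [1.3, 0.2, -0.2]
gripper_width: 1.0
grasp_force: 0.0
t: 8.52
eef_pos: [0.5266, -0.087, 0.2536]
tool_rot: [-0.002, 0.636, 0.772, -0.002]
contact_force: [-0.2, 0.1, 0.4]
gripper_width: 0.999
grasp_force: 0.0
```

```bash
python3 -m creep '[[1,3,0,-40,0,0,0],[1,0,0,-40,0,0,0],[1,0,0,-24,0,0,0],[1,0,0,0,0,0,0],[1,0,0,0,0,0,0]]'
python3 -m creep '[[-1,0,0,0,0,0,0],[-1,0,0,0,0,0,0],[-1,0,0,0,0,0,0],[-1,0,0,0,0,0,0],[-1,0,0,0,0,0,0]]' 50
```

```text
t: 9.15
eef_pos: [0.5323, -0.0875, 0.1531]
tool_rot: [0.001, 0.636, 0.772, 0.001]
contact_force: [0.2, -0.6, -0.8]
gripper_width: 1.0
grasp_force: 0.0
t: 9.78
eef_pos: [0.5316, -0.0873, 0.1522]
tool_rot: [0.0, 0.636, 0.772, 0.0]
contact_force: [-0.5, 1.0, 5.5]
gripper_width: 0.288
grasp_force: 48.8
```

Gripped at 24.5 mm, which matches the knob. Now I'll raise it.

```bash
python3 -m creep '[[-1,0.8,-4.2,10.7,0,0,0],[-1,1,-5.3,10.2,0,0,0],[-1,1.2,-6.3,9.5,0,0,0],[-1,1.4,-7.3,8.8,0,0,0],[-1,0,0,0,0,0,0]]'
python3 -m creep '[[-1,1.6,-8.1,8,0,0,0],[-1,1.7,-8.9,7.1,0,0,0],[-1,1.9,-9.6,6.1,0,0,0],[-1,0,0,0,0,0,0]]'
python3 -m creep '[[-1,2,-10.2,5,0,0,0],[-1,2.1,-10.6,3.9,0,0,0],[-1,2.1,-11,2.8,0,0,0],[-1,0,0,0,0,0,0],[-1,0,0,0,0,0,0]]'
cat >> h.py <<'E'
def rangle():
    im,W=pts("top"); B=bath(W); B=B[~np.isnan(B[...,0])]
    im2,W2=pts("scene"); cv2.imwrite("pics/s2.png",im2[...,::-1]); B2=bath(W2); B2=B2[~np.isnan(B2[...,0])]
    for b in (B,B2):
        q=b[(abs(b[:,0])<.095)&(abs(b[:,0])>.055)&(b[:,1]<-.06)&(b[:,1]>-.15)&(b[:,2]>.15)&(b[:,2]<.28)]
        a=np.arctan2(q[:,2]-.132,q[:,1]+.14); print(len(q),np.percentile(a,[10,25,50,75,90]).round(3))
E
python3 -c "
from h import *
rangle();langle()"
```

```text
t: 10.4
eef_pos: [0.5362, -0.1114, 0.1915]
tool_rot: [0.001, 0.636, 0.772, 0.0]
contact_force: [5.4, -0.9, -9.2]
gripper_width: 0.284
grasp_force: 49.9
t: 10.9
eef_pos: [0.5412, -0.1368, 0.212]
tool_rot: [-0.0, 0.636, 0.772, 0.0]
contact_force: [4.0, 1.3, -10.5]
gripper_width: 0.283
grasp_force: 49.5
t: 11.52
eef_pos: [0.5474, -0.1685, 0.2238]
tool_rot: [-0.0, 0.636, 0.772, 0.0]
contact_force: [3.7, 3.3, -6.7]
gripper_width: 0.283
grasp_force: 50.1
1172 [0.977 0.983 0.998 1.019 1.052]
798 [0.961 0.97  0.98  0.999 1.028]
[[0.165, 0.1406, 115.0], [0.175, 0.1403, 120.0], [0.185, 0.14, 123.0], [0.195, 0.1398, 124.0], [0.205, 0.1395, 122.0], [0.215, 0.1392, 120.0], [0.225, 0.1389, 125.0], [0.235, 0.1385, 138.0], [0.245, 0.1384, 163.0], [0.255, 0.1386, 231.0], [0.265, 0.1394, 285.0], [0.275, 0.1431, 67.0]]
left 1.5704090660363077
```

View pics/s2.png

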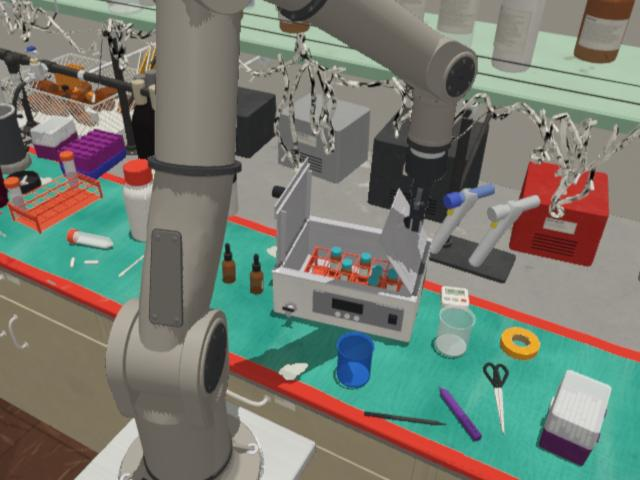

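The left leaf stands free at (293,220). The right leaf is held at about 0.99 rad at (405,235), and the loose objects are undisturbed. One small correction is left.

```bash
python3 -m creep '[[-1,1.1,-6,1.2,0,0,0],[-1,0,0,0,0,0,0],[-1,0,0,0,0,0,0],[-1,0,0,0,0,0,0]]'
python3 -c "
from h import *
rangle()"
```

```text
t: 12.18
eef_pos: [0.5485, -0.1741, 0.2248]
tool_rot: [-0.0, 0.635, 0.772, 0.0]
contact_force: [4.7, 3.5, -7.3]
gripper_width: 0.284
grasp_force: 49.8
1064 [1.025 1.031 1.046 1.069 1.099]
787 [1.008 1.017 1.029 1.046 1.073]
```

```bash
python3 -m creep '[[-1,0,0,0,0,0,0],[-1,0,0,0,0,0,0],[-1,0,0,0,0,0,0]]'; python3 -c "
from station import *
print(hand_in())"
```

```text
t: 12.65
eef_pos: [0.5485, -0.1741, 0.2248]
tool_rot: [-0.0, 0.635, 0.772, 0.0]
contact_force: [4.3, 4.0, -6.1]
gripper_width: 0.281
grasp_force: 49.8
the job is handed in; nothing more can be done
None
```

The job is handed in, though no verdict came back: the left leaf stands upright on its own at about 1.55 rad, the right leaf is held by its knob at rest at about 1.04 rad (60°), and in the last picture the timer, dropper bottle and beaker looked unmoved.

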